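# Key and seat the marble canister lid

### The arm

A 6-joint arm with a two-finger parallel gripper is mounted at the origin on the work surface. World frame = base frame: x ahead of the robot, y to its left, z up, the work surface at z = 0. Lengths are in m, angles in rad, forces in N, time in s.
With the tool pointing down it reaches from about 0.375 to 0.9 m from the base axis. Payload 3.1 kg.
Tool frame: the origin (TCP) lies midway between the tips of the shut fingers; the grasp point (between the pads) lies 19 mm behind it; x points along the fingers, z is the direction in which the jaws open and shut, and the axes are right-handed (so a half turn about x gives the same grasp; the last joint's range is limited). The gripper opens to 87 mm and grips with 3 to 60 N. Pads are 19 mm wide; open, the fingers measure 117 mm over their backs; the gripper's body (75 mm by 190 mm) begins 51 mm behind the grasp point.
Start: joints at [1.119, 0.527, 1.433, -0, 1.181, -0.178], TCP at [0.169, 0.602, 0.197] pointing down, gripper open.
Joint ranges: [-3.08, 3.08], [-0.75, 2.2], [0.22, 2.44], [-1.43, 4.57], [0, 2.65], [-2.85, 2.85]. Speed limits (rad/s): [2.79, 2.79, 3.14, 3.14, 3.14, 3.14].

### API

Orientations are given as a unit quaternion [x, y, z, w].
In Python, from rig import robot, optics, workorder gives the robot as it stands.
- The arm moves only by the tool arm_command, never from a script. Its argument "plan" is a list of rows, each a list of 7 numbers: the shift along the tool's x, y, z in cm, then the turn, a rotation vector about the tool's x, y, z in rad, then the finger opening in cm, from 0 to 8.7. In form: [[x, y, z, ax, ay, az, gripper], ...]. A call has 1 to 12 rows; each row shifts and turns the pose as measured when the row begins, along the tool's axes as they then stand; what a row does not reach is not made up. A row lasts 1/8 s, in which the tool goes at most 62.5 mm and 10.7 degrees, less where a joint would pass 70% of its speed; a pose out of reach is approached as far as the arm can. A call with a gripper value outside its range is refused whole. The fingers move at their own pace and stop on an object; "grip_force" is the grip in N (left out, the last holds). Time passes only in rows, so rows that do not move let the fingers close. It gives the time, the measured TCP pose, the force and the opening at its end, in the units of the state.
- robot.get_obs(): the state, without advancing time (a new reading comes with each control period).
- optics.camera(name): name is "side" or "top"; returns (picture, depth): 384x512x3 uint8, blue, green, red; 384x512 float32, m along the optical axis (not along the pixel's ray), 0 where there is no reading.
- optics.camera_info(name): a dict with "mtx" (3x3 intrinsics, pixels), "position" and "rotation" of the camera in the world. Camera axes: x right, y down, z forward; pixel columns grow to the right and rows downward; lengths in m; the calibration is good to about 2 mm. A picture is of the moment at which its call begins. camera_info takes no time and is no camera call.
- workorder.hand_in(): hands the job in, once; it reports no verdict.
The state is a dict: "time": time; "q": joint angles; "joint_velocities": joint speeds; "joint_torque": joint torques, N m; "position": TCP position; "tool_rot": TCP orientation; "ft_force": force on the tool from outside, world axes, zero at the start; "moment": the same for the moment, N m; "grip_width": finger opening in m.
Only numpy, scipy, OpenCV 4.12 (cv2) and the standard library are available. Lean on these libraries where they do the work, as an engineer would, in place of code of your own. Each camera call takes 0.05 s, during which the arm holds its last target. There are 200 camera calls.

### The job

Close the marble canister: with a fingertip against the yellow rib, push the green lid round until its notch stands over the orange pin, then gently press the lid straight down on its white hub until it is fully seated with the pin in the notch, and leave it there. Only push and press: do not grip or lift the lid, and leave the other things where they are.

Things in the scene. Friction and masses are not known exactly. Their poses are not given: they have to be found in the camera images.
- tub: The marble canister, fixed to the table: 150 x 150 x 12 mm plywood foot, clear drum 120 mm across, white deck (124 mm across) whose top is 78 mm above the origin. Origin: centre of the underside, on the upright axis; z up; +x points from the axis to the orange pin. A steel spindle 14 mm across stands on the axis, inside the lid's hub.
- seal_top (a point): Centre of the top of the grey sealing ring (68 mm across) under the lid. It holds the lid 10 mm above the deck; pressed with more than about 5 N it slides down, up to 10 mm, and stays where it is left (it does not spring back).
- pin (a point): Top of the orange pin: 8 mm thick, round-topped, 8 mm above the deck, 52 mm from the canister's axis along its +x. The raised lid clears it by 2 mm and hides it; an orange tongue 14 mm wide, level with the deck, sticks out beneath the lid at the pin, to 82 mm from the axis, to show where it is. With the lid seated, the pin's top is level with the lid's top face.
- lid: The loose green lid lying on the sealing ring, about 118 mm across and 8 mm thick, about 90 g, turning freely either way about the spindle (1 mm play) and staying where it is left. Origin: centre of its underside, on its axis; z up; its +x points to the notch. Origin is 88 mm above the canister's origin at the start, 78 mm when seated. At the start it is turned 0.8 rad to half a turn away from the pin.
- notch (a point): The notch in the lid's rim: 16 mm wide, straight-sided, open outwards, from 44 mm off the axis to the rim. This point is in the middle of the notch at 52 mm from the axis, level with the lid's top face (8 mm above its underside).
- rib (a point): Centre of the yellow rib standing on the lid's top opposite the notch (lid's -x), 43 mm from the axis: 22 mm long radially, 10 mm thick, standing 14 mm above the lid's top face (22 mm above the lid's underside). A fingertip pushes on either flat side of it.
- hub (a point): Centre of the flat top of the lid's hub, 36 mm across with a white cap, on the axis, 24 mm above the lid's underside (16 mm above its top face). The place to press.
- jar: Green ceramic jar with cork-coloured stopper, 80 mm across, 115 mm tall, loose; origin under its centre. Leave alone.
- bowl: Steel bowl of jacks, 100 mm across, 45 mm tall, loose; origin under its centre. Leave alone.
- ball_center (a point): Centre of the orange silicone ball, 60 mm across, lying in a wooden ring (52 mm across). Leave alone.
- crate: Small plywood crate 130 x 100 x 70 mm, loose; origin under its centre. Leave alone.
- pegtin: Tin 64 mm across, 100 mm tall, loose; origin under its centre. Leave alone.
- candle: Amber glass jar with a metal cap, 68 mm across, 75 mm tall, loose; origin under its centre. Leave alone.
There are look-alikes about, which are no part of the job. Of the things like the lid, leave any that is grey or purple; of the rest the larger one is meant.

How it is judged:
By the outcome, as a careful person would: the job done as asked, in the order asked, and still so for the second after the job is handed in, with the robot touching nothing.
It also fails if it takes over 45 s, if anything falls off the work surface, if the arm or the gripper's body presses on something with over 40 N, if the wrist force passes 120 N, or if a joint passes its speed limit or range.

## Working session

There is one attempt and no reset: what is moved stays moved. The work goes in short steps, Python scripts to look and compute and a tool call to move; the robot and the scene stay as the last step left them, time stands still between calls to the robot, and variables do not carry over. Pictures are saved under pics/ and viewed, about 8 in all and at most 12, crops included, and the job is handed in when it is done.

Besides the shell and the picture viewer there is one more tool, called after "Request:" as name([rows], argument=value, ...), one row to a line, values as JSON. arm_command: Moves the arm, as the interface text tells. Its arguments: {"type":"object","properties":{"plan":{"type":"array"},"grip_force":{"type":"number"}},"required":["plan"]}

```bash
mkdir -p pics
cat > h.py <<'E'
import numpy as np, cv2
from rig import robot, optics, workorder
def shot(n):
    im,d=optics.camera(n); I=optics.camera_info(n)
    K=np.array(I["mtx"]);R=np.array(I["rotation"]);p=np.array(I["position"])
    if R.shape!=(3,3):
        from scipy.spatial.transform import Rotation as Ro; R=Ro.from_quat(R).as_matrix()
    v,u=np.mgrid[:384,:512]
    c=np.stack([(u-K[0,2])/K[0,0]*d,(v-K[1,2])/K[1,1]*d,d],-1)
    return im,d,c@R.T+p,(K,R,p)
E
python3 - <<'E'
from h import *
print(robot.get_obs())
for n in("top","side"):
    im,d,P,C=shot(n); print(n,C); cv2.imwrite(f"pics/{n}0.png",im); np.savez(f"{n}0",im=im,P=P)
E
```

```text
{'time': 0.0, 'q': array([ 1.11848673e+00,  5.28468346e-01,  1.43392416e+00,  1.66769972e-05,
        1.18138858e+00, -1.78514981e-01]), 'joint_velocities': array([-0.00013836, -0.00182804, -0.00016535, -0.00046196, -0.00060009,
       -0.00049182]), 'joint_torque': array([ 7.15193582e-04, -4.40038991e+01, -1.76596445e+01,  6.33385079e-02,
        5.81982010e-02, -1.71392758e-04]), 'position': array([0.16861267, 0.60099688, 0.19566341]), 'tool_rot': array([-0.42743053,  0.56425047,  0.42673945,  0.56286586]), 'ft_force': array([-0.61386666, -0.60594993, -0.74487571]), 'moment': array([-2.01858984e-05,  5.04403939e-03, -1.54147465e-02]), 'grip_width': 0.08689153152714586}
top (array([[478.76380992,   0.        , 261.41936647],
       [  0.        , 478.76380992, 196.04304187],
       [  0.        ,   0.        ,   1.        ]]), array([[ 0.05698954, -0.97421287,  0.21831507],
       [-0.99837424, -0.05583695,  0.01145049],
       [ 0.00103484, -0.2186127 , -0.97581116]]), array([ 0.27879541, -0.01817262,  1.35055965]))
side (array([[351.85579326,   0.        , 252.75616238],
       [  0.        , 351.85579326, 189.36272306],
       [  0.        ,   0.        ,   1.        ]]), array([[ 9.99972398e-01, -2.80947861e-04, -7.42461424e-03],
       [ 4.87869268e-03, -7.28847559e-01,  6.84658626e-01],
       [-5.60376534e-03, -6.84675950e-01, -7.28826070e-01]]), array([ 0.52969485, -0.57474708,  0.69575426]))
```

View pics/top0.png

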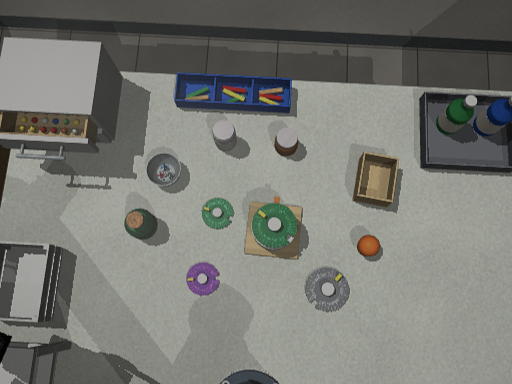

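View pics/side0.png

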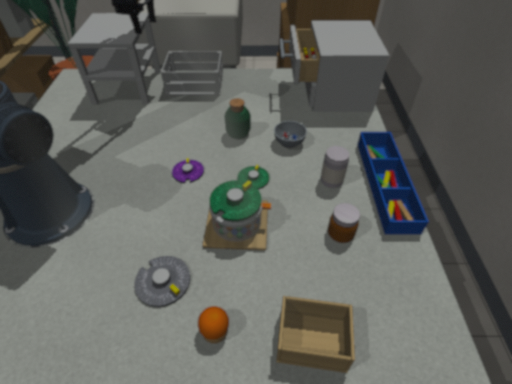

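Candidates for the lid in the top view are large green on the canister (275,225), small green (217,213), purple (203,279) and grey (328,289). I choose the large green one. Its tongue is at (277,199) and its rib at about (263,214). I'll check this in a crop and measure.

```bash
cat > meas.py <<'E'
from h import *
def meas(tag, zlid=None):
    im,d,P,C=shot("top")
    hsv=cv2.cvtColor(im,cv2.COLOR_BGR2HSV); K,R,p=C
    box=np.zeros((384,512),bool); box[185:270,238:312]=1
    def ray(m,z):
        v,u=np.nonzero(m); u=u.mean();v=v.mean()
        r=R@np.array([(u-K[0,2])/K[0,0],(v-K[1,2])/K[1,1],1]); return u,v,p+r*(z-p[2])/r[2]
    H,S,V=[hsv[...,i] for i in range(3)]
    ms={'rib':box&(H>=22)&(H<35)&(S>150)&(V>110),'tongue':box&(H<16)&(S>150)&(V>90),
        'hub':box&(S<60)&(V>130)&(np.hypot(*(np.mgrid[:384,:512]-np.array([225,274])[:,None,None]))<12)
        ,'green':box&(H>45)&(H<95)&(S>70)}
    for k,m in ms.items():
        if m.sum(): print(k,m.sum(),"depth med xyz",np.median(P[m],0).round(4),"uv",*np.round(ray(m,np.median(P[m][:,2]))[:2],1),"ray@z",ray(m,np.median(P[m][:,2]))[2].round(4))
    cv2.imwrite(f"pics/{tag}.png",cv2.resize(im[180:275,225:325],None,fx=6,fy=6,interpolation=cv2.INTER_CUBIC))
    return im,P,C
if __name__=="__main__":
    import sys; meas(sys.argv[1])
E
python3 meas.py crop1
```

```text
tongue 25 depth med xyz [ 0.5552 -0.0438  0.0792] uv 276.4 199.6 ray@z [ 0.5558 -0.0444  0.0792]
hub 141 depth med xyz [ 0.4837 -0.0403  0.1118] uv 273.9 223.5 ray@z [ 0.4842 -0.0406  0.1118]
green 1306 depth med xyz [ 0.481  -0.0414  0.0963] uv 274.0 225.0 ray@z [ 0.4827 -0.0411  0.0963]
```

View pics/crop1.png

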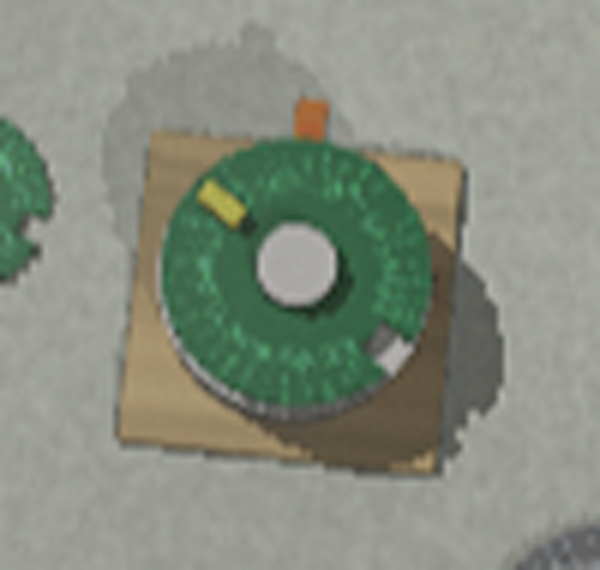

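The crop shows the large green lid on the plywood foot. The rib is at crop (222,204), the notch at (390,350) and the tongue at (311,118), so the choice is right. The notch has to turn counter-clockwise by about 130°.

```bash
cat > ang.py <<'E'
from h import *
A=np.array([.4840,-.0405])
def run(tag=None,hubz=.112):
    im,d,P,C=shot("top"); K,R,p=C
    H,S,V=[cv2.cvtColor(im,cv2.COLOR_BGR2HSV)[...,i].astype(int) for i in range(3)]
    v,u=np.mgrid[:384,:512]
    r=np.stack([(u-K[0,2])/K[0,0],(v-K[1,2])/K[1,1],np.ones(u.shape)],-1)@R.T
    at=lambda z:(p+r*((z-p[2])/r[...,2])[...,None])[...,:2]
    def rep(n,m,z):
        if m.sum()<3: print(n,"none");return
        w=at(z)[m].mean(0)-A; print(n,m.sum(),"xy",(w+A).round(4),"r",round(np.hypot(*w),4),"ang",round(np.degrees(np.arctan2(w[1],w[0])),1))
    q=at(hubz-.008); rr=np.hypot(*(np.moveaxis(q,-1,0)-A[:,None,None]))
    rep("rib",(rr<.066)&(H>=20)&(H<36)&(S>120)&(V>80),hubz-.002)
    rt=np.hypot(*(np.moveaxis(at(.078),-1,0)-A[:,None,None]))
    rep("tongue",(rt>.063)&(rt<.085)&(H<16)&(S>150)&(V>80),.078)
    rep("hub",(rr<.024)&(S<50)&(V>120),hubz)
    rep("notch",(rr>.040)&(rr<.057)&(S<60),hubz-.016)
    zz=P[...,2]; m=(rr<.03)&(S<50)&(V>120)
    if m.sum(): print("hub depth z",np.median(zz[m]).round(4))
    m=(rr>.03)&(rr<.056)&(H>45)&(H<95)&(S>70)
    if m.sum(): print("lid top z",np.median(zz[m]).round(4))
    if tag: cv2.imwrite(f"pics/{tag}.png",cv2.resize(im[170:280,215:335],None,fx=5,fy=5,interpolation=cv2.INTER_CUBIC))
if __name__=="__main__":
    import sys; run(*([sys.argv[1]] if len(sys.argv)>1 else []),*([float(sys.argv[2])] if len(sys.argv)>2 else []))
E
python3 ang.py; python3 -c "
from scipy.spatial.transform import Rotation as R;from h import *
o=robot.get_obs();print(R.from_quat(o['tool_rot']).as_matrix().round(3))"
```

```text
rib 30 xy [ 0.509  -0.0064] r 0.0423 ang 53.7
tongue 25 xy [ 0.5561 -0.0445] r 0.0722 ang -3.2
hub 148 xy [ 0.4842 -0.0406] r 0.0003 ang -24.3
notch 26 xy [ 0.4536 -0.0808] r 0.0504 ang -127.0
hub depth z 0.1116
lid top z 0.0961
[[-0.001 -0.963  0.27 ]
 [-0.001  0.27   0.963]
 [-1.     0.    -0.001]]
```

```bash
cat > plan.py <<'E'
from h import *
from scipy.spatial.transform import Rotation as Ro
A=np.array([.4842,-.0406])
def pose(th,s,z,r=.043):
    a=np.radians(th);u=np.array([np.cos(a),np.sin(a)]);t=np.array([-u[1],u[0]])
    return np.r_[A+r*u-s*t,z],th-90
def rot(yaw):
    a=np.radians(yaw); z=np.array([np.cos(a),np.sin(a),0]);x=np.array([0,0,-1.]);return np.c_[x,np.cross(z,x),z]
def rows(wps,g=0):
    o=robot.get_obs();p=o["position"];M=Ro.from_quat(o["tool_rot"]).as_matrix()
    print("t",round(o["time"],2),"p",p.round(4),"yaw",np.degrees(np.arctan2(M[1,2],M[0,2])).round(1),"F",o["ft_force"].round(1),"q",o["q"].round(2))
    out=[]
    for P,y in wps:
        T=rot(y); d=M.T@(P-p)*100; w=(Ro.from_matrix(M.T@T)).as_rotvec()
        out.append([*d.round(2).tolist(),*w.round(3).tolist(),g]); p,M=P,T
    for r in out: print(r,end=",")
    print()
E
python3 - <<'E'
from plan import *
T,y=pose(53.7,.034,.19); p=robot.get_obs()["position"]
rows([(p+(T-p)*k/15,74.4+(y-74.4)*min(1,k/12)) for k in range(1,16)])
E
```

```text
t 0.2 p [0.1687 0.6013 0.196 ] yaw 74.3 F [0.2 0.3 0.1] q [ 1.12  0.53  1.43 -0.    1.18 -0.18]
[0.04, -3.49, -3.36, 0.159, -0.001, -0.0, 0],[0.04, -3.98, -2.76, 0.161, 0.0, 0.0, 0],[0.04, -4.38, -2.09, 0.161, 0.0, 0.0, 0],[0.04, -4.65, -1.36, 0.161, 0.0, 0.0, 0],[0.04, -4.81, -0.6, 0.161, 0.0, 0.0, 0],[0.04, -4.85, 0.18, 0.161, 0.0, 0.0, 0],[0.04, -4.75, 0.96, 0.161, 0.0, 0.0, 0],[0.04, -4.54, 1.71, 0.161, 0.0, 0.0, 0],[0.04, -4.21, 2.41, 0.161, 0.0, 0.0, 0],[0.04, -3.77, 3.05, 0.161, 0.0, 0.0, 0],[0.04, -3.23, 3.62, 0.161, 0.0, 0.0, 0],[0.04, -2.61, 4.09, 0.161, 0.0, 0.0, 0],[0.04, -1.92, 4.45, 0.0, 0.0, 0.0, 0],[0.04, -1.92, 4.45, 0.0, 0.0, 0.0, 0],[0.04, -1.92, 4.45, 0.0, 0.0, 0.0, 0],
```

Request:
arm_command([
  [0,-3.5,-3.4,0.16,0,0,0],
  [0,-4,-2.8,0.16,0,0,0],
  [0,-4.4,-2.1,0.16,0,0,0],
  [0,-4.7,-1.4,0.16,0,0,0],
  [0,-4.8,-0.6,0.16,0,0,0],
  [0,-4.8,0.2,0.16,0,0,0],
  [0,-4.8,1,0.16,0,0,0],
  [0,-4.5,1.7,0.16,0,0,0],
  [0,-4.2,2.4,0.16,0,0,0],
  [0,-3.8,3,0.16,0,0,0],
  [0,-3.2,3.6,0.16,0,0,0],
  [0,-2.6,4,0.16,0,0,0],
], grip_force=10)

```text
time: 1.7
position: [0.4591, 0.0808, 0.1958]
tool_rot: [0.237, 0.665, -0.235, 0.668]
ft_force: [0.3, -0.1, -0.7]
grip_width: 0.0003
```

Run:
```python
from plan import *
T,y=pose(53.7,.034,.15); p=robot.get_obs()["position"]
y0=-10
rows([(p+(T-p)*k/5,y) for k in range(1,6)])
```

```text
t 1.7 p [0.4591 0.0808 0.1958] yaw -39.0 F [ 0.3 -0.1 -0.7] q [-0.07  0.31  1.82  0.    1.    0.61]
[0.92, -0.69, 2.56, -0.046, 0.002, -0.004, 0],[0.92, -0.8, 2.52, 0.0, 0.0, 0.0, 0],[0.92, -0.8, 2.52, 0.0, 0.0, 0.0, 0],[0.92, -0.8, 2.52, 0.0, 0.0, 0.0, 0],[0.92, -0.8, 2.52, 0.0, 0.0, 0.0, 0],
```

Request:
arm_command([
  [0.8,-0.7,2.6,-0.05,0,0,0],
  [0.9,-0.8,2.5,0,0,0,0],
  [0.9,-0.8,2.5,0,0,0,0],
  [0.9,-0.8,2.5,0,0,0,0],
  [0.9,-0.8,2.5,0,0,0,0],
  [0,0,0,0,0,0,0],
])

```text
time: 2.45
position: [0.5422, -0.0342, 0.1505]
tool_rot: [0.222, 0.67, -0.22, 0.674]
ft_force: [-0.1, -0.2, -0.7]
grip_width: 0.0006
```

Run:
```python
from plan import *
rows([pose(53.7,.034,z) for z in (.13,.115,.105,.1025)])
```

```text
t 2.45 p [ 0.5422 -0.0342  0.1505] yaw -36.4 F [-0.1 -0.2 -0.7] q [-0.27  0.48  1.69  0.    0.97  0.36]
[2.04, 0.33, -0.91, -0.002, 0.005, -0.005, 0],[1.5, 0.0, 0.0, 0.0, 0.0, 0.0, 0],[1.0, 0.0, 0.0, 0.0, 0.0, 0.0, 0],[0.25, 0.0, 0.0, 0.0, 0.0, 0.0, 0],
```

Request:
arm_command([
  [2,0.3,-0.5,0,0,0,0],
  [1.5,0,0,0,0,0,0],
  [0.8,0,0,0,0,0,0],
  [0,0,0,0,0,0,0],
])

```text
time: 2.95
position: [0.5396, -0.0274, 0.1064]
tool_rot: [0.222, 0.67, -0.219, 0.674]
ft_force: [-0.4, -0.7, -0.5]
grip_width: 0.0003
```

Run:
```python
from plan import *
rows([pose(53.7,.034,.1025)])
im,_,_,_=shot("side"); cv2.imwrite("pics/s1.png",cv2.resize(im[140:270,180:300],None,fx=5,fy=5,interpolation=cv2.INTER_CUBIC)[:600])
```

```text
t 2.95 p [ 0.5396 -0.0274  0.1064] yaw -36.4 F [-0.4 -0.7 -0.5] q [-0.26  0.54  1.74  0.01  0.86  0.37]
[0.39, -0.05, -0.29, -0.001, 0.003, -0.005, 0],
```

View pics/s1.png

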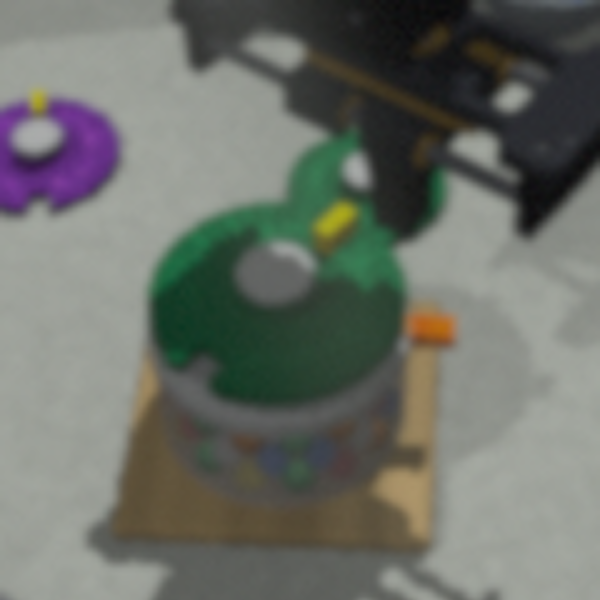

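The side crop shows the fingertip (400,225) on the clockwise side of the rib (335,222), clear of it and just above the lid. Next I lower it slightly and sweep.

Run:
```python
from plan import *
rows([pose(53.7,.034,.102),pose(53.7,.028,.102),pose(53.7,.022,.102)]+[pose(53.7+6*k,.020,.102) for k in range(1,10)])
```

```text
t 3.0 p [ 0.54   -0.0275  0.1068] yaw -36.4 F [-0.2 -0.8  0.2] q [-0.26  0.54  1.74  0.01  0.86  0.37]
[0.47, -0.06, -0.32, -0.001, 0.004, -0.006, 0],[0.0, 0.0, -0.6, 0.0, 0.0, 0.0, 0],[0.0, -0.0, -0.6, 0.0, 0.0, 0.0, 0],[0.0, 0.19, -0.66, -0.105, 0.0, 0.0, 0],[0.0, 0.19, -0.46, -0.105, 0.0, 0.0, 0],[0.0, 0.19, -0.46, -0.105, 0.0, 0.0, 0],[0.0, 0.19, -0.46, -0.105, 0.0, 0.0, 0],[0.0, 0.19, -0.46, -0.105, 0.0, 0.0, 0],[0.0, 0.19, -0.46, -0.105, 0.0, 0.0, 0],[0.0, 0.19, -0.46, -0.105, 0.0, 0.0, 0],[0.0, 0.19, -0.46, -0.105, 0.0, 0.0, 0],[0.0, 0.19, -0.46, -0.105, 0.0, 0.0, 0],
```

Request:
arm_command([
  [0.4,0,-0.3,0,0,0,0],
  [0,0,-0.5,0,0,0,0],
  [0,0,-0.5,0,0,0,0],
  [0,0.2,-0.5,-0.1,0,0,0],
  [0,0.2,-0.46,-0.1,0,0,0],
  [0,0.2,-0.46,-0.1,0,0,0],
])

```text
time: 3.75
position: [0.5198, -0.0063, 0.1043]
tool_rot: [0.116, 0.694, -0.113, 0.701]
ft_force: [0.1, -0.4, -0.2]
grip_width: 0.0009
```

```bash
python3 - <<'E'
from plan import *
p=robot.get_obs()["position"][:2]-A; ph=np.degrees(np.arctan2(p[1],p[0])); print("phi",ph,"r",np.hypot(*p),"theta_est",ph+np.degrees(np.arctan2(.02,.043)))
th=ph+np.degrees(np.arctan2(.02,.043))
rows([pose(th+6*k,.020,.1025) for k in range(1,11)])
E
python3 ang.py
```

```text
phi 43.89082198478675 r 0.04944604583069552 theta_est 68.83472724821132
t 3.75 p [ 0.5198 -0.0063  0.1043] yaw -18.6 F [ 0.1 -0.4 -0.2] q [-0.23  0.52  1.79  0.01  0.82  0.09]
[0.18, 0.03, -0.55, -0.061, 0.009, -0.004, 0],[0.0, 0.19, -0.46, -0.105, 0.0, 0.0, 0],[0.0, 0.19, -0.46, -0.105, 0.0, 0.0, 0],[0.0, 0.19, -0.46, -0.105, 0.0, 0.0, 0],[0.0, 0.19, -0.46, -0.105, 0.0, 0.0, 0],[0.0, 0.19, -0.46, -0.105, 0.0, 0.0, 0],[0.0, 0.19, -0.46, -0.105, 0.0, 0.0, 0],[0.0, 0.19, -0.46, -0.105, 0.0, 0.0, 0],[0.0, 0.19, -0.46, -0.105, 0.0, 0.0, 0],[0.0, 0.19, -0.46, -0.105, 0.0, 0.0, 0],
rib none
tongue none
hub 9 xy [ 0.4808 -0.0552] r 0.015 ang -102.3
notch 453 xy [ 0.4888 -0.0197] r 0.0213 ang 77.0
hub depth z 0.1125
lid top z 0.0964
```

Request:
arm_command([
  [0.1,0,-0.5,-0.06,0,0,0],
  [0,0.2,-0.46,-0.105,0,0,0],
  [0,0.2,-0.46,-0.105,0,0,0],
  [0,0.2,-0.46,-0.105,0,0,0],
  [0,0.2,-0.46,-0.105,0,0,0],
  [0,0.2,-0.46,-0.105,0,0,0],
  [0,0.2,-0.46,-0.105,0,0,0],
  [0,0.2,-0.46,-0.105,0,0,0],
])

```text
time: 4.8
position: [0.4811, 0.0085, 0.1047]
tool_rot: [-0.171, 0.682, 0.17, 0.691]
ft_force: [0.1, 0.7, 0.5]
grip_width: 0.0004
```

```bash
cat > nx.py <<'E'
from plan import *
import sys
p=robot.get_obs()["position"][:2]-A; ph=np.degrees(np.arctan2(p[1],p[0])); th=ph+np.degrees(np.arctan2(.02,.043)); print("r",np.hypot(*p).round(4),"theta_est",th.round(1))
rows([pose(th+6*k,.020,.1025) for k in range(1,3)])
im,_,_,_=shot("side"); cv2.imwrite(f"pics/{sys.argv[1]}.png",cv2.resize(im[150:270,180:300],None,fx=4,fy=4,interpolation=cv2.INTER_CUBIC))
E
python3 nx.py s2
```

```text
r 0.0492 theta_est 118.6
t 4.8 p [0.4811 0.0085 0.1047] yaw 27.9 F [0.1 0.7 0.5] q [-0.22  0.48  1.89  0.01  0.76 -0.71]
[0.22, 0.02, -0.54, -0.116, 0.012, 0.006, 0],[0.0, 0.19, -0.46, -0.105, 0.0, 0.0, 0],
```

View pics/s2.png

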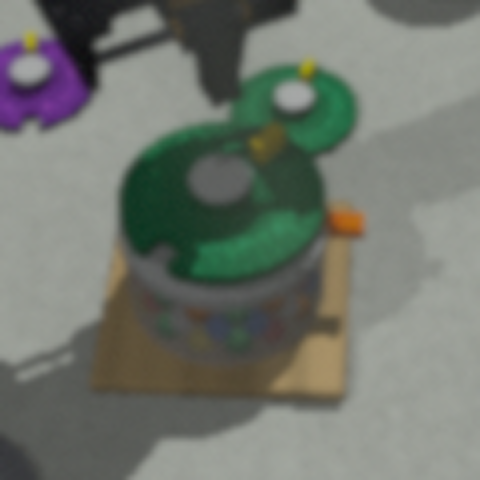

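Run:
```python
from h import *
for n in("side","top"):
    im,d,P,(K,R,p)=shot(n)
    pr=lambda X:((lambda c:(K@(c/c[2]))[:2].round(1))(R.T@(np.array(X)-p)))
    print(n,[pr(X) for X in ([.481,.0085,.1047],[.5396,-.0274,.1064],[.4842,-.0406,.112])])
    if n=="side":
        g=cv2.cvtColor(im,cv2.COLOR_BGR2HSV)
        for v in range(165,186): print(v,[tuple(P[v,u].round(3)) for u in (232,236)],g[v,234])
```

```text
side [array([234.7, 180.7]), array([259.7, 191.4]), array([235.1, 194. ])]
165 [(np.float64(0.478), np.float64(-0.004), np.float64(0.167)), (np.float64(0.487), np.float64(0.001), np.float64(0.162))] [45 19 55]
166 [(np.float64(0.478), np.float64(-0.004), np.float64(0.164)), (np.float64(0.486), np.float64(0.003), np.float64(0.158))] [40 14 53]
167 [(np.float64(0.478), np.float64(-0.004), np.float64(0.161)), (np.float64(0.486), np.float64(0.002), np.float64(0.155))] [50 14 54]
168 [(np.float64(0.478), np.float64(-0.003), np.float64(0.157)), (np.float64(0.486), np.float64(0.002), np.float64(0.152))] [50 14 53]
169 [(np.float64(0.478), np.float64(-0.004), np.float64(0.155)), (np.float64(0.486), np.float64(0.001), np.float64(0.15))] [60 14 55]
170 [(np.float64(0.477), np.float64(-0.003), np.float64(0.15)), (np.float64(0.486), np.float64(0.001), np.float64(0.147))] [60 10 53]
171 [(np.float64(0.477), np.float64(-0.006), np.float64(0.15)), (np.float64(0.486), np.float64(0.001), np.float64(0.144))] [50 14 53]
172 [(np.float64(0.477), np.float64(-0.004), np.float64(0.145)), (np.float64(0.486)
[... 1186 characters left out ...]
oat64(0.096)), (np.float64(0.483), np.float64(0.017), np.float64(0.095))] [ 70  88 102]
182 [(np.float64(0.474), np.float64(0.014), np.float64(0.095)), (np.float64(0.484), np.float64(0.012), np.float64(0.097))] [ 71 114  94]
183 [(np.float64(0.474), np.float64(0.009), np.float64(0.097)), (np.float64(0.484), np.float64(0.01), np.float64(0.096))] [ 71 109  84]
184 [(np.float64(0.474), np.float64(0.008), np.float64(0.095)), (np.float64(0.484), np.float64(0.006), np.float64(0.096))] [70 86 71]
185 [(np.float64(0.474), np.float64(0.003), np.float64(0.096)), (np.float64(0.484), np.float64(0.003), np.float64(0.096))] [68 73 66]
top [array([255.2, 224.1]), array([270., 203.]), array([274. , 223.5])]
```

The side view shows the rib still at its starting angle and the real fingertip at full-image pixel (235,176), so about z 0.131 by depth although the TCP reads 0.105. The finger passed over the rib. I'll go back to the start side and measure the tip height there before lowering.

Run:
```python
from plan import *
T,y=pose(53.7,.034,.105); p=robot.get_obs()["position"]
rows([(p+(T-p)*k/7,27.9+(y-27.9)*k/7) for k in range(1,8)])
```

```text
t 4.95 p [0.4811 0.0085 0.1047] yaw 27.7 F [ 0.1 -0.2 -0.2] q [-0.22  0.48  1.89  0.01  0.76 -0.7 ]
[0.01, -0.81, 0.48, 0.156, 0.012, 0.004, 0],[-0.0, -0.72, 0.6, 0.16, 0.0, 0.0, 0],[-0.0, -0.62, 0.71, 0.16, 0.0, 0.0, 0],[-0.0, -0.5, 0.8, 0.16, 0.0, 0.0, 0],[-0.0, -0.37, 0.87, 0.16, 0.0, 0.0, 0],[-0.0, -0.22, 0.91, 0.16, 0.0, 0.0, 0],[-0.0, -0.08, 0.94, 0.16, 0.0, 0.0, 0],
```

Request:
arm_command([
  [0,-0.8,0.5,0.16,0.012,0,0],
  [0,-0.7,0.6,0.16,0,0,0],
  [0,-0.6,0.7,0.16,0,0,0],
  [0,-0.5,0.8,0.16,0,0,0],
  [0,-0.4,0.9,0.16,0,0,0],
  [0,-0.2,0.9,0.16,0,0,0],
  [0,0,0.9,0.16,0,0,0],
  [0,0,0,0,0,0,0],
])

```text
time: 5.95
position: [0.5411, -0.0277, 0.1059]
tool_rot: [0.24, 0.662, -0.241, 0.667]
ft_force: [0.3, -0.4, -0.7]
grip_width: 0.0002
```

```bash
cat > tip.py <<'E'
from plan import *
import sys
rows([pose(53.7,.034,.105)])
for n in("side","top"):
    im,d,P,(K,R,p)=shot(n); o=robot.get_obs()["position"]
    g=cv2.cvtColor(im,cv2.COLOR_BGR2HSV)
    near=(np.abs(P[...,0]-o[0])<.03)&(np.abs(P[...,1]-o[1])<.03)&(g[...,1]<80)&(g[...,2]<100)
    m=near&(P[...,2]>.1)&(P[...,2]<.19)
    z=P[m][:,2]; print(n,m.sum(),"z pct",np.percentile(z,[0,2,5,10,50]).round(4) if m.sum() else "")
    if m.sum():
        lo=m&(P[...,2]<np.percentile(z,25)); print("low part x",P[lo][:,0].min().round(4),P[lo][:,0].max().round(4),"y",P[lo][:,1].min().round(4),P[lo][:,1].max().round(4))
    if n=="side": cv2.imwrite(f"pics/{sys.argv[1]}.png",cv2.resize(im[130:240,200:300],None,fx=5,fy=5,interpolation=cv2.INTER_CUBIC))
E
python3 tip.py s3
```

```text
t 5.95 p [ 0.5411 -0.0277  0.1059] yaw -39.8 F [ 0.3 -0.4 -0.7] q [-0.26  0.54  1.73 -0.    0.86  0.44]
[0.09, -0.13, -0.42, -0.061, 0.008, -0.0, 0],
side 135 z pct [0.132  0.1343 0.1355 0.1379 0.1537]
low part x 0.5289 0.5534 y -0.0419 -0.0268
top 0 z pct
```

View pics/s3.png

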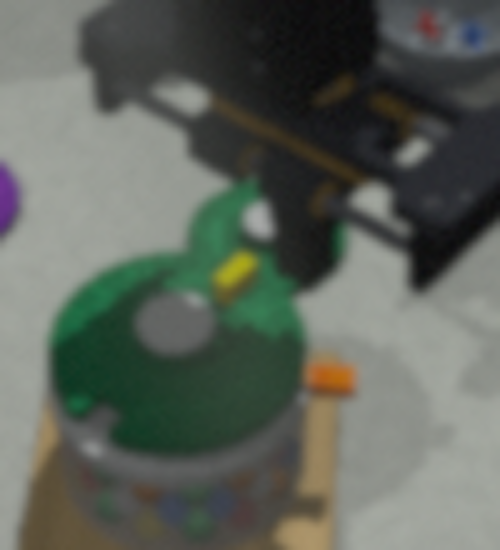

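The tip is at crop (320,285) with its lowest depth about 0.132 at TCP reading 0.106, so the true tip is again about 26 mm above the reading. I'll lower in steps with checks.

Request:
arm_command([
  [0.8,-0.1,-0.3,-0.06,0.008,0,0],
  [0.8,0,0,0,0,0,0],
  [0,0,0,0,0,0,0],
])

```text
time: 6.42
position: [0.5358, -0.0253, 0.0892]
tool_rot: [0.219, 0.674, -0.219, 0.671]
ft_force: [0.2, -0.2, 0.9]
grip_width: 0.0005
```

```bash
python3 tip.py s4
```

```text
t 6.42 p [ 0.5358 -0.0253  0.0892] yaw -36.0 F [ 0.2 -0.2  0.9] q [-0.26  0.57  1.75  0.    0.83  0.37]
[-1.58, 0.01, 0.14, 0.005, -0.003, 0.001, 0],
side 132 z pct [0.1185 0.1189 0.1197 0.122  0.1368]
low part x 0.5244 0.5493 y -0.0389 -0.0225
top 0 z pct
```

Request:
arm_command([
  [0.6,0,0,0,0,0,0],
  [0.5,0,0,0,0,0,0],
  [0,0,0,0,0,0,0],
])

```text
time: 6.9
position: [0.5367, -0.0255, 0.0784]
tool_rot: [0.219, 0.673, -0.219, 0.672]
ft_force: [-0.2, -0.9, -1.3]
grip_width: 0.0005
```

```bash
python3 tip.py s5
python3 - <<'E'
from plan import *
rows([pose(53.7,.028,.078),pose(53.7,.022,.078)]+[pose(53.7+6*k,.020,.078) for k in range(1,3)])
E
```

```text
t 6.9 p [ 0.5367 -0.0255  0.0784] yaw -36.0 F [-0.2 -0.9 -1.3] q [-0.26  0.58  1.76  0.    0.8   0.37]
[-2.66, -0.03, 0.06, 0.005, -0.001, 0.0, 0],
side 149 z pct [0.1047 0.1061 0.1076 0.11   0.1293]
low part x 0.5243 0.5494 y -0.0401 -0.023
top 0 z pct 
t 7.0 p [ 0.537  -0.0256  0.0787] yaw -36.0 F [-0.5 -0.5 -0.2] q [-0.26  0.58  1.76  0.    0.8   0.37]
[0.07, -0.03, -0.56, 0.005, -0.001, -0.0, 0],[0.0, -0.0, -0.6, 0.0, 0.0, 0.0, 0],[0.0, 0.19, -0.66, -0.105, 0.0, 0.0, 0],[0.0, 0.19, -0.46, -0.105, 0.0, 0.0, 0],
```

Request:
arm_command([
  [0.1,0,-0.5,0,0,0,0],
  [0,0,-0.6,0,0,0,0],
  [0,0.2,-0.6,-0.1,0,0,0],
  [0,0.2,-0.46,-0.105,0,0,0],
  [0,0.2,-0.46,-0.105,0,0,0],
])

```text
time: 7.62
position: [0.5165, -0.005, 0.0782]
tool_rot: [0.109, 0.699, -0.109, 0.699]
ft_force: [0.5, -1.1, 0.4]
grip_width: 0.0004
```

```bash
sed -i 's/\.1025/.078/' nx.py; python3 nx.py s6
```

```text
r 0.0481 theta_est 72.7
t 7.62 p [ 0.5165 -0.005   0.0782] yaw -17.7 F [ 0.5 -1.1  0.4] q [-0.23  0.57  1.81  0.    0.77  0.08]
[0.02, 0.12, -0.49, -0.112, 0.0, -0.0, 0],[0.0, 0.19, -0.46, -0.105, 0.0, 0.0, 0],
```

View pics/s6.png

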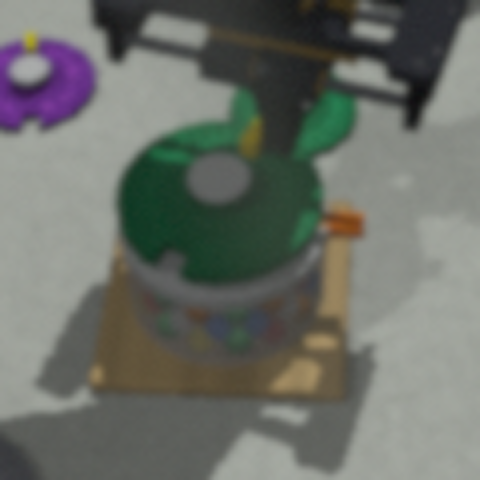

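The rib (252,138) now touches the finger and the lid is turning, with the notch at (172,262). I'll continue the arc.

Request:
arm_command([
  [0,0.15,-0.5,-0.11,0,0,0],
  [0,0.19,-0.46,-0.105,0,0,0],
  [0,0.19,-0.46,-0.105,0,0,0],
  [0,0.19,-0.46,-0.105,0,0,0],
  [0,0.19,-0.46,-0.105,0,0,0],
  [0,0.19,-0.46,-0.105,0,0,0],
])

```text
time: 8.43
position: [0.4877, 0.0084, 0.0791]
tool_rot: [-0.12, 0.696, 0.12, 0.698]
ft_force: [0.5, 0.2, 0.5]
grip_width: 0.0006
```

```bash
python3 nx.py s7
```

```text
r 0.0491 theta_est 110.8
t 8.43 p [0.4877 0.0084 0.0791] yaw 19.5 F [0.5 0.2 0.5] q [-0.21  0.54  1.88  0.    0.72 -0.55]
[0.11, 0.02, -0.53, -0.127, 0.002, 0.001, 0],[0.0, 0.19, -0.46, -0.105, 0.0, 0.0, 0],
```

Request:
arm_command([
  [0.1,0.05,-0.5,-0.12,0,0,0],
  [0,0.19,-0.46,-0.105,0,0,0],
  [0,0.19,-0.46,-0.105,0,0,0],
  [0,0.19,-0.46,-0.105,0,0,0],
  [0,0.19,-0.46,-0.105,0,0,0],
  [0,0.19,-0.46,-0.105,0,0,0],
  [0,0.19,-0.46,-0.105,0,0,0],
])

```text
time: 9.35
position: [0.4542, -0.0018, 0.0789]
tool_rot: [-0.37, 0.602, 0.368, 0.605]
ft_force: [0.5, 0.0, 1.1]
grip_width: 0.0001
```

```bash
python3 nx.py s8
```

```text
r 0.0491 theta_est 152.7
t 9.35 p [ 0.4542 -0.0018  0.0789] yaw 62.9 F [0.5 0.  1.1] q [-0.25  0.51  1.97  0.    0.67 -1.35]
[0.09, 0.04, -0.53, -0.1, 0.002, 0.004, 0],[0.0, 0.19, -0.46, -0.105, 0.0, 0.0, 0],
```

View pics/s8.png

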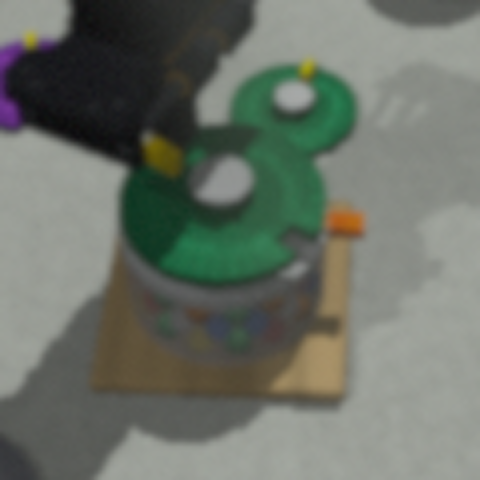

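The rib is at (160,152) and the notch at (298,250), heading for the tongue at (345,222). I'll measure the rib and notch from the side camera.

```bash
cat > sang.py <<'E'
from plan import *
def run(lt=.096):
    im,d,P,(K,R,p)=shot("side")
    H,S,V=[cv2.cvtColor(im,cv2.COLOR_BGR2HSV)[...,i].astype(int) for i in range(3)]
    v,u=np.mgrid[:384,:512]
    r=np.stack([(u-K[0,2])/K[0,0],(v-K[1,2])/K[1,1],np.ones(u.shape)],-1)@R.T
    at=lambda z:(p+r*((z-p[2])/r[...,2])[...,None])[...,:2]
    def rep(n,m,z):
        if m.sum()<3: print(n,"none");return
        w=at(z)[m].mean(0)-A; print(n,m.sum(),"r",round(np.hypot(*w),4),"ang",round(np.degrees(np.arctan2(w[1],w[0])),1))
    rad=lambda z:np.hypot(*(np.moveaxis(at(z),-1,0)-A[:,None,None]))
    rep("rib",(rad(lt+.01)<.066)&(H>=18)&(H<36)&(S>120)&(V>50),lt+.009)
    rt=rad(.078);rep("tongue",(rt>.063)&(rt<.085)&(H<16)&(S>150)&(V>80),.078)
    rl=rad(lt); a=np.degrees(np.arctan2(at(lt)[...,1]-A[1],at(lt)[...,0]-A[0]))
    rep("notch",(rl>.045)&(rl<.056)&(np.abs(a)<60)&~((H>45)&(H<95)&(S>60)),lt)
run()
E
python3 sang.py; python3 nx.py s9
```

```text
rib 74 r 0.0424 ang 147.1
tongue 33 r 0.0696 ang -3.5
notch 19 r 0.0513 ang -36.8
r 0.0493 theta_est 153.1
t 9.45 p [ 0.4537 -0.0018  0.0789] yaw 62.7 F [0.3 0.6 0.1] q [-0.25  0.51  1.97  0.    0.67 -1.35]
[0.09, 0.01, -0.54, -0.111, 0.002, 0.003, 0],[0.0, 0.19, -0.46, -0.105, 0.0, 0.0, 0],
```

Request:
arm_command([
  [0.1,0.05,-0.5,-0.11,0,0,0],
  [0,0.19,-0.46,-0.105,0,0,0],
  [0,0.19,-0.46,-0.105,0,0,0],
  [0,0.15,-0.3,-0.07,0,0,0],
  [0,0,0,0,0,0,0],
])

```text
time: 10.12
position: [0.4441, -0.016, 0.0781]
tool_rot: [-0.478, 0.521, 0.476, 0.524]
ft_force: [0.3, -0.2, 0.9]
grip_width: 0.0006
```

```bash
python3 sang.py; python3 nx.py s10; python3 ang.py
```

```text
rib 7 r 0.0375 ang -178.3
tongue 34 r 0.0698 ang -3.3
notch 21 r 0.051 ang -14.0
r 0.047 theta_est 173.3
t 10.18 p [ 0.4442 -0.0159  0.0781] yaw 84.8 F [ 0.8 -0.1 -0. ] q [-0.29  0.5   1.99  0.    0.65 -1.77]
[0.01, 0.23, -0.44, -0.078, 0.001, 0.006, 0],[0.0, 0.19, -0.46, -0.105, 0.0, 0.0, 0],
rib none
tongue 23 xy [ 0.5565 -0.0449] r 0.0727 ang -3.5
hub none
notch 727 xy [ 0.4845 -0.0407] r 0.0005 ang -19.3
lid top z 0.1005
```

Request:
arm_command([
  [0,0.1,-0.2,-0.05,0,0,0],
  [0,0.1,-0.15,-0.05,0,0,0],
  [0,0,0,0,0,0,0],
])

```text
time: 10.65
position: [0.4424, -0.0188, 0.0782]
tool_rot: [0.504, -0.496, -0.501, -0.499]
ft_force: [-0.1, 0.6, 0.7]
grip_width: 0.0004
```

```bash
python3 sang.py; python3 nx.py s11
```

```text
rib 15 r 0.0395 ang -174.7
tongue 34 r 0.0698 ang -3.3
notch 21 r 0.0506 ang -10.7
r 0.0472 theta_est 177.4
t 10.7 p [ 0.4424 -0.0188  0.0782] yaw 90.5 F [-0.5  0.3  0.1] q [-0.3   0.5   2.    0.    0.64 -1.88]
[0.01, 0.23, -0.44, -0.05, 0.001, 0.006, 0],[0.0, 0.19, -0.46, -0.105, 0.0, 0.0, 0],
```

Request:
arm_command([
  [0,0,1.5,0,0,0,0],
  [-3,0,2,0,0,0,0],
  [-3,0,4,0,0,0,0],
  [0,0,4,0,0,0,0],
  [0,0,4,0,0,0,0],
  [0,0,1,0,0,0,0],
])

```text
time: 11.5
position: [0.4405, 0.1547, 0.1405]
tool_rot: [0.502, -0.497, -0.5, -0.502]
ft_force: [-1.0, 0.6, -0.1]
grip_width: 0.0004
```

```bash
python3 sang.py; python3 ang.py c2; python3 nx.py s12
```

```text
rib 72 r 0.0432 ang 173.2
tongue 31 r 0.0697 ang -3.9
notch 20 r 0.0504 ang -11.0
rib 31 xy [ 0.4416 -0.0358] r 0.0427 ang 173.7
tongue 24 xy [ 0.5563 -0.0446] r 0.0725 ang -3.3
hub 148 xy [ 0.4848 -0.042 ] r 0.0017 ang -61.8
notch 19 xy [ 0.5337 -0.0525] r 0.0511 ang -13.6
hub depth z 0.1119
lid top z 0.0962
r 0.1988 theta_est 127.6
t 11.6 p [0.4406 0.1534 0.1403] yaw 90.2 F [-0.8 -0.5  0.2] q [ 0.09  0.4   1.89  0.    0.85 -1.48]
[6.21, -2.76, -14.93, 0.812, 0.005, 0.005, 0],[0.0, 0.19, -0.46, -0.105, 0.0, 0.0, 0],
```

View pics/c2.png

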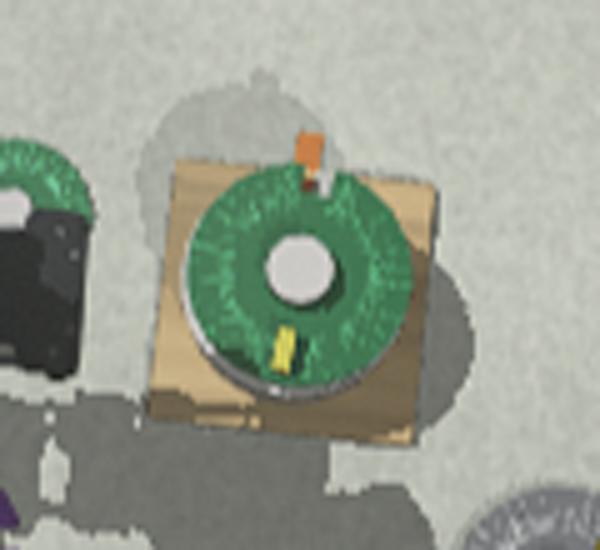

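Top crop: the notch is at (318,182), the tongue at (310,152), and the pin shows at the notch's left side (308,185). It needs about 4.5° more, roughly 3.7 mm at the rib. I'll return the finger and push to y ≈ -0.0225.

Run:
```python
from plan import *
p=robot.get_obs()["position"]
T=np.array([.442,-.005,.139])
rows([(p+(T-p)*k/4,93) for k in range(1,5)]+[(np.array([.442,-.005,z]),93) for z in(.118,.098,.084,.079)])
```

```text
t 11.65 p [0.4407 0.1524 0.1402] yaw 90.1 F [-0.4  1.2  0.3] q [ 0.09  0.4   1.89  0.    0.85 -1.48]
[0.02, -0.03, -3.93, -0.051, 0.002, 0.006, 0],[0.03, 0.17, -3.93, 0.0, 0.0, 0.0, 0],[0.03, 0.17, -3.93, 0.0, 0.0, 0.0, 0],[0.03, 0.17, -3.93, 0.0, 0.0, 0.0, 0],[2.1, -0.0, 0.0, 0.0, 0.0, 0.0, 0],[2.0, 0.0, 0.0, 0.0, 0.0, 0.0, 0],[1.4, 0.0, 0.0, 0.0, 0.0, 0.0, 0],[0.5, 0.0, 0.0, 0.0, 0.0, 0.0, 0],
```

Request:
arm_command([
  [0,0,-3.9,-0.05,0,0,0],
  [0,0.2,-3.9,0,0,0,0],
  [0,0.2,-3.5,0,0,0,0],
  [0,0.2,-2.5,0,0,0,0],
  [0,0,0,0,0,0,0],
  [2,0,0,0,0,0,0],
])

```text
time: 12.4
position: [0.4402, 0.0041, 0.1197]
tool_rot: [0.513, -0.487, -0.509, -0.491]
ft_force: [-0.2, 0.0, -0.3]
grip_width: 0.0005
```

Run:
```python
from plan import *
rows([(np.array([.442,-.006,z]),93) for z in(.098,.084,.079)])
```

```text
t 12.4 p [0.4402 0.0041 0.1197] yaw 92.5 F [-0.2  0.  -0.3] q [-0.25  0.41  1.97  0.    0.76 -1.86]
[2.17, -0.11, -1.02, -0.009, -0.0, 0.007, 0],[1.4, 0.0, 0.0, 0.0, 0.0, 0.0, 0],[0.5, 0.0, 0.0, 0.0, 0.0, 0.0, 0],
```

Request:
arm_command([
  [2,-0.1,-0.9,-0.01,0,0,0],
  [1.2,0,0,0,0,0,0],
  [0.6,0,0,0,0,0,0],
  [0,0,0,0,0,0,0],
])

```text
time: 12.9
position: [0.4402, -0.0041, 0.0795]
tool_rot: [0.513, -0.486, -0.512, -0.488]
ft_force: [0.4, -0.3, 0.0]
grip_width: 0.0004
```

Run:
```python
from plan import *
rows([(np.array([.442,y,.079]),93) for y in(-.014,-.018,-.021,-.0225)])
```

```text
t 12.9 p [ 0.4402 -0.0041  0.0795] yaw 92.9 F [ 0.4 -0.3  0. ] q [-0.27  0.49  2.    0.    0.65 -1.89]
[0.05, -0.13, -1.0, -0.001, 0.001, 0.004, 0],[0.0, 0.02, -0.4, 0.0, 0.0, 0.0, 0],[0.0, 0.02, -0.3, 0.0, 0.0, 0.0, 0],[0.0, 0.01, -0.15, 0.0, 0.0, 0.0, 0],
```

Request:
arm_command([
  [0,-0.1,-0.9,0,0,0,0],
  [0,0,-0.4,0,0,0,0],
  [0,0,-0.25,0,0,0,0],
  [0,0,-0.1,0,0,0,0],
  [0,0,0,0,0,0,0],
])

```text
time: 13.52
position: [0.443, -0.0216, 0.0809]
tool_rot: [0.514, -0.485, -0.511, -0.489]
ft_force: [-0.5, -0.0, -0.4]
grip_width: 0.0003
```

```bash
python3 sang.py;python3 - <<'E'
from plan import *
rows([(np.array([.442,y,.079]),93) for y in(-.0225,-.023)])
E
```

```text
rib 26 r 0.0412 ang -174.4
tongue 33 r 0.0698 ang -3.1
notch 21 r 0.0504 ang -7.8
t 13.57 p [ 0.4431 -0.0215  0.0809] yaw 93.0 F [-0.4  0.6  0. ] q [-0.3   0.49  1.99  0.    0.65 -1.93]
[0.19, 0.11, -0.09, -0.001, 0.0, 0.007, 0],[0.0, 0.0, -0.05, 0.0, 0.0, 0.0, 0],
```

Request:
arm_command([
  [0.1,0,-0.12,0,0,0,0],
  [0,0,0,0,0,0,0],
  [0,0,1.5,0,0,0,0],
  [-3,0,2,0,0,0,0],
  [-3,0,4,0,0,0,0],
  [0,0,4,0,0,0,0],
  [0,0,4,0,0,0,0],
  [0,0,0,0,0,0,0],
])

```text
time: 14.58
position: [0.4336, 0.1406, 0.1419]
tool_rot: [0.514, -0.485, -0.512, -0.489]
ft_force: [-0.5, 0.8, 0.4]
grip_width: 0.0004
```

```bash
python3 sang.py; python3 ang.py c3
```

```text
rib 71 r 0.0433 ang 178.0
tongue 29 r 0.0696 ang -4.0
notch 17 r 0.0503 ang -6.3
rib 33 xy [ 0.4413 -0.0392] r 0.0427 ang 178.2
tongue 25 xy [ 0.5561 -0.0445] r 0.0722 ang -3.2
hub 150 xy [ 0.485 -0.042] r 0.0018 ang -56.4
notch 11 xy [ 0.5335 -0.0493] r 0.0503 ang -10.1
hub depth z 0.1121
lid top z 0.0962
```

View pics/c3.png

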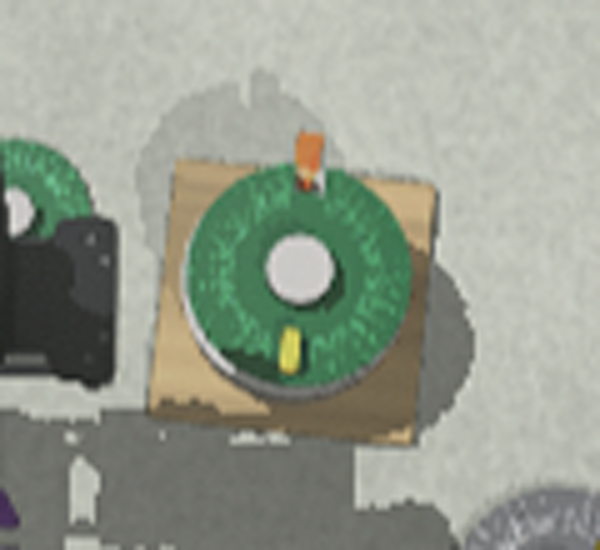

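Run:
```python
from h import *
f=[np.array(shot("top")[0],float) for _ in range(6)]; im=np.mean(f,0).astype(np.uint8)
K=optics.camera_info("top")
print("px per mm approx")
h=cv2.cvtColor(im,cv2.COLOR_BGR2HSV)
for v in range(196,210): print(v," ".join("%3d/%3d/%3d"%tuple(h[v,u]) for u in range(270,285)))
```

```text
px per mm approx
196  41/ 16/175  39/ 14/178  39/ 15/175  42/ 14/177  23/ 30/172  13/102/173  15/ 67/184  13/ 65/185  15/ 58/180  18/ 45/176  47/ 12/187  39/ 13/193  38/ 14/200  38/ 15/203  41/ 14/195
197  41/ 16/174  38/ 16/180  42/ 14/176  40/ 13/174  15/ 76/164  13/170/200  14/164/200  13/166/198  13/154/194  14/115/184  53/ 12/175  39/ 14/185  38/ 14/202  36/ 13/203  38/ 14/200
198  39/ 15/172  36/ 15/175  42/ 14/176  43/ 13/173  14/122/171  13/163/199  13/161/197  13/163/197  13/166/197  13/129/174  60/ 12/176  39/ 15/173  38/ 14/204  33/ 13/202  35/ 14/202
199  39/ 15/173  39/ 15/174  45/ 15/175  38/ 12/173  14/147/191  13/162/197  13/160/196  13/162/197  13/164/196  14/100/156  56/ 12/176  40/ 13/171  41/ 15/190  35/ 15/202  36/ 13/202
200  39/ 14/176  39/ 15/175  43/ 13/172  38/ 12/169  14/144/191  13/161/197  13/159/196  13/161/197  12/161/196  18/ 45/146  49/ 12/174  40/ 14/170  39/ 15/173  35/ 15/189  38/ 15/202
201  37/ 13/181  30/ 12/177  39/ 10/172  34/ 12/168  15/153/197  13/162/198  13/159/197  12/163/197  10/161/196  30/ 18/145  45/ 12/177  37/ 13/175  36/ 14/176  39
[... 792 characters left out ...]
/147  69/108/120  16/ 88/ 93   9/154/116  10/173/199  18/100/125  30/  5/159  30/  5/191  69/123/106  69/113/120  69/114/137  70/116/128  70/112/118
207  69/103/119  70/109/129  70/115/155  70/100/125  19/ 38/ 93  11/136/101   9/165/159  11/ 79/ 94  14/ 27/104  30/  6/175  70/119/116  69/112/121  69/114/137  70/114/127  70/111/119
208  70/111/138  70/115/155  70/114/154  70/ 99/126  69/ 69/114  55/ 76/ 97  44/ 71/ 94  64/ 56/104  69/ 44/121  66/ 25/153  70/119/126  69/111/119  70/115/129  69/113/129  70/114/127
209  70/114/156  70/116/165  70/116/154  69/108/120  70/110/121  70/113/124  70/114/123  70/114/123  70/ 91/132  69/ 69/141  70/116/128  70/111/119  69/114/136  69/111/126  70/113/135
```

The notch spans u 274–279 and the pin 275–277 at row 206, so the notch is about 1.3 mm off centre against ±4 mm of clearance. That is aligned well enough to press. I'll move over the hub.

Run:
```python
from plan import *
p=robot.get_obs()["position"]
T=np.array([.4845,-.0412,.130])
rows([(p+(T-p)*k/5,93) for k in range(1,6)])
```

```text
t 14.97 p [0.4347 0.1369 0.1416] yaw 92.6 F [-0.  -0.3  1. ] q [ 0.06  0.39  1.91  0.    0.84 -1.56]
[0.23, -0.83, -3.6, -0.008, 0.002, 0.007, 0],[0.23, -0.81, -3.61, 0.0, 0.0, 0.0, 0],[0.23, -0.81, -3.61, 0.0, 0.0, 0.0, 0],[0.23, -0.81, -3.61, 0.0, 0.0, 0.0, 0],[0.23, -0.81, -3.61, 0.0, 0.0, 0.0, 0],
```

Request:
arm_command([
  [0.2,-0.8,-3.6,0,0,0.007,0],
  [0.2,-0.8,-3.6,0,0,0,0],
  [0.2,-0.8,-3.6,0,0,0,0],
  [0.2,-0.8,-3.4,0,0,0,0],
  [0.2,-0.8,-2.4,0,0,0,0],
  [0,0,0,0,0,0,0],
])

```text
time: 15.72
position: [0.4839, -0.0362, 0.1307]
tool_rot: [-0.509, 0.49, 0.51, 0.491]
ft_force: [0.1, 1.2, -1.0]
grip_width: 0.0004
```

Run:
```python
from plan import *
rows([(np.array([.4845,-.0412,z]),93) for z in (.110,.098,.091)])
```

```text
t 15.72 p [ 0.4839 -0.0362  0.1307] yaw 92.2 F [ 0.1  1.2 -1. ] q [-0.31  0.44  1.84  0.    0.85 -1.92]
[2.07, -0.04, -0.51, -0.015, 0.002, 0.0, 0],[1.2, 0.0, 0.0, 0.0, 0.0, 0.0, 0],[0.7, 0.0, 0.0, 0.0, 0.0, 0.0, 0],
```

Request:
arm_command([
  [2,0,-0.5,0,0,0,0],
  [1.2,0,0,0,0,0,0],
  [0.5,0,0,0,0,0,0],
  [0,0,0,0,0,0,0],
])

```text
time: 16.23
position: [0.4824, -0.0397, 0.0928]
tool_rot: [-0.508, 0.49, 0.51, 0.491]
ft_force: [0.4, 0.3, -0.1]
grip_width: 0.0004
```

Run:
```python
from plan import *
rows([(np.array([.4845,-.0412,z]),93) for z in (.087,)])
im,_,_,_=shot("side"); cv2.imwrite("pics/s13.png",cv2.resize(im[150:270,180:300],None,fx=4,fy=4,interpolation=cv2.INTER_CUBIC))
```

```text
t 16.23 p [ 0.4824 -0.0397  0.0928] yaw 92.1 F [ 0.4  0.3 -0.1] q [-0.32  0.51  1.88  0.    0.76 -1.93]
[0.58, -0.21, -0.16, -0.016, 0.003, -0.001, 0],
```

View pics/s13.png

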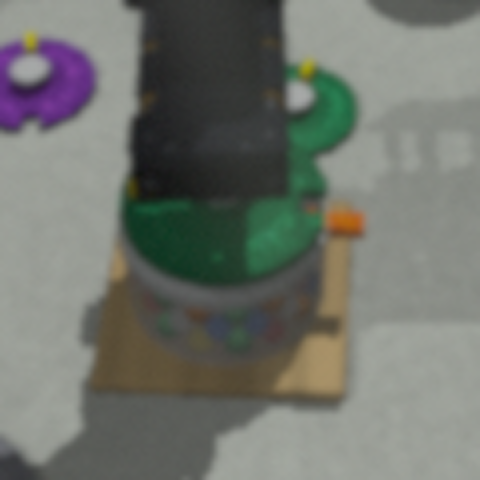

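The view is down the gripper: the finger is over the hub, hidden by the body, and the notch stands beside the tongue (312,208)/(345,222). I'll press in small steps.

Request:
arm_command([
  [0.3,-0.2,-0.15,0,0,0,0],
  [0.2,0,0,0,0,0,0],
  [0,0,0,0,0,0,0],
])

```text
time: 16.65
position: [0.4855, -0.0409, 0.0887]
tool_rot: [-0.509, 0.49, 0.51, 0.491]
ft_force: [-0.2, 0.1, -0.6]
grip_width: 0.0003
```

Request:
arm_command([
  [0.2,0,0,0,0,0,0],
])

```text
time: 16.77
position: [0.4857, -0.041, 0.0868]
tool_rot: [-0.509, 0.49, 0.509, 0.492]
ft_force: [-0.2, -0.6, 0.0]
grip_width: 0.0008
```

Request:
arm_command([
  [0.2,0,0,0,0,0,0],
])

```text
time: 16.9
position: [0.4857, -0.041, 0.085]
tool_rot: [-0.509, 0.49, 0.509, 0.492]
ft_force: [-1.8, 0.5, 4.3]
grip_width: 0.0003
```

Request:
arm_command([
  [0.2,0,0,0,0,0,0],
])

```text
time: 17.02
position: [0.4857, -0.041, 0.0832]
tool_rot: [-0.509, 0.49, 0.509, 0.492]
ft_force: [-2.2, 0.4, 4.1]
grip_width: 0.0006
```

Request:
arm_command([
  [0.2,0,0,0,0,0,0],
])

```text
time: 17.15
position: [0.4858, -0.041, 0.0813]
tool_rot: [-0.509, 0.49, 0.509, 0.492]
ft_force: [-1.6, 0.2, 4.8]
grip_width: 0.0006
```

Request:
arm_command([
  [0.2,0,0,0,0,0,0],
])

```text
time: 17.27
position: [0.4858, -0.041, 0.0793]
tool_rot: [0.509, -0.49, -0.509, -0.492]
ft_force: [-0.7, 0.6, 4.7]
grip_width: 0.0003
```

Request:
arm_command([
  [0.15,0,0,0,0,0,0],
])

```text
time: 17.4
position: [0.4858, -0.041, 0.0777]
tool_rot: [0.509, -0.49, -0.509, -0.492]
ft_force: [-1.0, 0.5, 4.5]
grip_width: 0.0007
```

Request:
arm_command([
  [0.15,0,0,0,0,0,0],
])

```text
time: 17.52
position: [0.4858, -0.041, 0.0764]
tool_rot: [0.509, -0.489, -0.509, -0.492]
ft_force: [-3.6, 0.6, 20.5]
grip_width: 0.0006
```

Request:
arm_command([
  [0.05,0,0,0,0,0,0],
  [-1.5,0,0,0,0,0,0],
  [-3,0,0,0,0,0,0],
  [-2,0,4,0,0,0,0],
  [0,0,5,0,0,0,0],
  [0,0,5,0,0,0,0],
  [0,0,4,0,0,0,0],
  [0,0,0,0,0,0,0],
])

```text
time: 18.52
position: [0.4812, 0.1427, 0.141]
tool_rot: [0.509, -0.49, -0.508, -0.493]
ft_force: [-0.0, -0.1, -0.1]
grip_width: 0.0006
```

```bash
python3 ang.py c4 .102
python3 - <<'E'
from plan import *
from h import *
o=robot.get_obs();print(o["time"],o["position"],o["ft_force"])
im,d,P,_=shot("side");S=cv2.cvtColor(im,cv2.COLOR_BGR2HSV)
g=(S[...,0]>45)&(S[...,0]<95)&(S[...,1]>70)
r=np.hypot(P[...,0]-A[0],P[...,1]-A[1])
m=g&(r<.055)&(r>.025)&(P[...,2]>.07); X=P[m]
c=np.linalg.lstsq(np.c_[X[:,:2]-A,np.ones(len(X))],X[:,2],rcond=None)[0]; print("side lid plane tilt,z",c.round(4))
m=(r<.015)&(P[...,2]>.095);print("hub z side",np.median(P[m][:,2]).round(4))
E
```

```text
rib 30 xy [ 0.4419 -0.0388] r 0.0421 ang 177.7
tongue 25 xy [ 0.5561 -0.0445] r 0.0722 ang -3.2
hub 146 xy [ 0.4857 -0.0423] r 0.0024 ang -46.6
notch 17 xy [ 0.5327 -0.0478] r 0.0492 ang -8.5
hub depth z 0.1017
lid top z 0.0864
18.575 [0.48122447 0.1415435  0.14095998] [ 0.66111383 -0.37363604 -0.12540749]
side lid plane tilt,z [-0.0005  0.0003  0.0858]
hub z side 0.1018
```

View pics/c4.png

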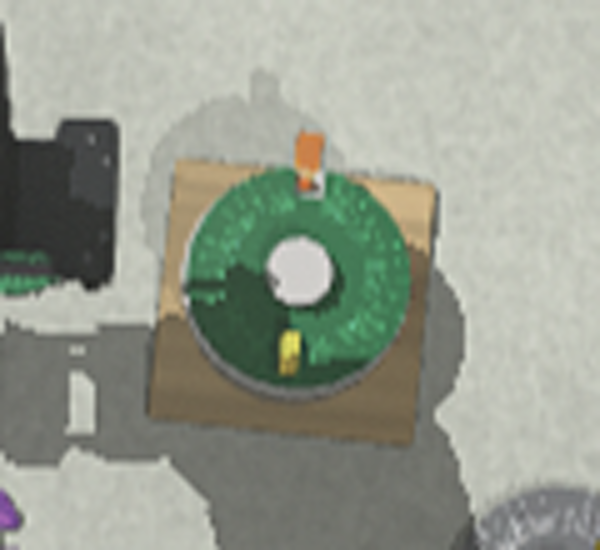

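The pin shows in the notch at (305,185). The lid top is at 0.086 and level, and the hub top is at 0.102, so it is fully seated. The arm is clear.

```bash
python3 -c "
from rig import workorder; print(workorder.hand_in())"
```

```text
the job is handed in; nothing more can be done
None
```

The canister is closed and the job is handed in. I pushed the lid counter-clockwise by its yellow rib, about 123° in all, until the notch stood over the pin. Then I pressed the hub straight down.

**Pressing:** the lid slid down about 9–10 mm at roughly 4–5 N, then stopped hard at about 20 N. I pressed about 0.5 mm further there, force not read, then backed the arm off.

**Last checks:**
- The top camera puts the lid top at 0.086 m and the hub top at 0.102 m, which is the seated height. The side camera agrees within 1 mm and shows the lid level.
- The orange pin is visible in the notch, and the robot touches nothing. Robot time was about 18.6 s, against the 45 s limit.

**What went wrong or disagreed:**
- **First sweep:** it passed over the rib without touching it, because the real fingertip was about 26 mm above the reported TCP. I found this from the side camera's depth, lowered the finger and repeated the push.
- **Notch alignment:** before pressing, the notch was about 1.3 mm off the pin's centre, within the 4 mm clearance. The camera's notch angle still reads about 5° off the tongue because the pin hides part of the notch. The rib angle agrees with the pin to about 1°.

I did not re-measure the other objects at the end, but the arm showed no contact with them.

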